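# Shut and latch the sealed food carrier

## Robot

A 6-joint arm with a two-finger parallel gripper is mounted at the origin on a cart in front of the work surface, level with it; the furniture and walls round the work are solid. World frame = base frame: x ahead of the robot, y to its left, z up, the work surface at z = 0. Lengths are in mm, angles in rad, forces in N, time in s.
With the tool pointing down it reaches from about 275 to 750 mm from the base axis. Payload 10.2 kg.
Tool frame: the origin (TCP) lies on the centre line of the jaws, within the pads' length; the fingertips stand 14 mm ahead of it and the grasp point (between the pads) lies 5 mm behind it (robot.tips_ahead is the distance from the TCP to the fingertips, in mm); z points along the fingers, y is the line along which they close (so a half turn about z gives the same grasp; the last joint's range is limited). The gripper opens to 88 mm and grips with 3 to 60 N. Pads are 18 mm wide; open, the fingers measure 123 mm over their backs; the gripper's body (75 mm by 187 mm) begins 45 mm behind the grasp point.
Start: joints at [0.971, 0.313, 1.498, -0, 1.331, -0.223], TCP at [193.185, 488.171, 252.72] pointing down, gripper open.
Joint ranges: [-2.94, 2.94], [-0.97, 2.17], [0.19, 2.56], [-1.23, 4.37], [0.02, 3.11], [-2.88, 2.88]. Speed limits (rad/s): [2.39, 2.39, 3.01, 3.14, 3.14, 3.14].

## Interface

Orientations are given as a 3x3 rotation matrix whose columns are the frame's x, y, z axes.
In Python, from station import robot gives the robot as it stands.
- The arm moves only by the tool apply_moves, never from a script. Its argument "motion" is a list of rows, each a list of 5 numbers: the opening in per cent of the stroke, from 0 (shut) to 100 (fully open), then the shift along the tool's x, y, z in mm, then the turn about the tool's z in degrees. In form: [[fingers, dx, dy, dz, spin], ...]. A call has 1 to 5 rows; each row shifts and turns the commanded pose from where the row before left it, along the tool's axes as they then stand; what a row does not reach is not made up. A row lasts 1/12 s, in which the tool goes at most 41.7 mm and 7.16 degrees, less where a joint would pass 70% of its speed; a pose out of reach is approached as far as the arm can. A call is refused whole if a number of a shift passes 41.7 or a number of a turn 7.16, either way. A call with a gripper value outside its range is refused whole. The fingers move at their own pace and stop on an object; the grip force is fixed at half the most. Time passes only in rows, so rows that do not move let the fingers close. It gives the time, the measured TCP pose, the force, the opening and the grip force at its end, in the units of the state.
- robot.observe(): the state, without advancing time (a new reading comes with each control period).
- robot.grab_frame(name): name is "side" or "top" or "wrist"; returns a dict with "frame" (400x640x3 uint8, red, green, blue), "fx", "fy", "cx", "cy" (pixels), "camera_from_world" (4x4, takes a point from world to camera coordinates). Camera axes: x right, y down, z forward; pixel columns grow to the right and rows downward; lengths in mm; the calibration is good to about 2 mm. A picture is of the moment at which its call begins. There is no depth.
- robot.sign_off(): hands the job in; it is judged then, once.
The state is a dict: "time_s": time; "joints": joint angles; "joint_vel": joint speeds; "joint_torque": joint torques, N m; "tool_pos": TCP position; "tcp_rot": TCP orientation; "force": force on the tool from outside, world axes, zero at the start; "moment": the same for the moment, N m; "gripper_width": opening from 0.0 (shut) to 1.0 (fully open); "gripper_force": force on a finger pad.
Only numpy, scipy, OpenCV 4.12 (cv2) and the standard library are available. Lean on these libraries where they do the work, as an engineer would, in place of code of your own. Each camera call takes 0.05 s, during which the arm holds its last target. There are 200 camera calls.

## Task

Close the open steel food carrier: swing its hatch down gently onto the rubber seal, then press the hatch down against the springy seal, firmly but without crushing it, while you turn the red wing knob a quarter turn clockwise to its stop, so that the tongue under the hatch swings beneath the frame edge. Then let go; the hatch must stay shut and latched, and the things standing around it must be left alone.

Things in the scene. Friction and masses are not known exactly. Their poses are not given: they have to be found in the camera images.
- carrier: The fixed steel food carrier, an open box 220 (x) x 200 (y) x 92 mm high. Origin: centre of its underside, on the table. Its x axis points from its front (the side toward the robot, with the dark frame edge) to the hinge at its back, z up; its yaw varies.
- hatch (a joint): Hinge angle of the aluminium hatch (rad): 0 = level, its underside 108 mm above the table; grows as it opens upward and back; starts 0.4 to 0.75. It is counterbalanced and stays where it is left (1 to 2 N at its front edge move it). Closing, it meets the seal somewhere between +0.07 and -0.025; the seal pushes it back up unless it is latched.
- hatch_hinge (a point): Point on the hatch's hinge axis (along the carrier's y), mid width, 105 mm behind the carrier's centre and 108 mm above the table, level with the underside of the panel. Axes turn with the hatch.
- hatch_edge (a point): Point on the hatch's top face, mid width, 12 mm in from its free front edge, where it can be pushed down: 205 mm from the hinge axis along the panel, 6 mm above the panel's underside (panel 217 x 212 x 6 mm). Axes turn with the hatch: x toward the hinge, z out of the top face.
- wing (a joint): Wing knob angle (rad), grows clockwise from above: 0 = wing across the hatch, tongue clear; 1.57 = wing along x, tongue under the frame edge; stop at 1.6; starts -0.05 to 0.25. Near 0.4 the tongue jams on the frame edge unless the hatch is pressed 3 to 4 mm into the seal: 9 to 11 N down on the knob; 14 N is right. Over 21 N in all between hatch with tongue and carrier with seal spoils it.
- wing_grip (a point): Grip point of the red wing knob, on its turning axis, 165 mm from the hinge along the panel. Wing 9 mm thick, 40 long, 30 high; its top is 11 mm above this point, the hub (32 mm across) tops out 18 mm below it, the panel's top face 26 mm below it. Axes turn with the wing: y along its length, x across its thickness, z along the turning axis, up when the hatch is shut.
- salt: Bystander: glass salt shaker with a metal top, 44 mm across, 90 mm high; origin at the centre of its underside. Leave it alone.
- spice: Bystander: spice jar with a red cap, 45 mm across, 108 mm high; origin at the centre of its underside. Leave it alone.
- timer: Bystander: red and white kitchen timer, 62 mm across, 40 mm high; origin at the centre of its underside. Leave it alone.
- seal_place (a point): Nominal middle of the seal's top: 98 mm in front of the carrier's centre, 108 mm up. The rubber seal bar (10 mm wide) lies on the frame edge, a steel strip 32 mm wide, 4 mm thick, along the front. Both really stand 5 mm lower to 14 mm higher, not reported: feel for them. The seal is springy: 2 N per mm for 5 mm, then hard (12 N per mm). Axes as the carrier's.

How it is judged (in metres and radians):
On the way, in this order (a step that is already met when the one before it is completed fails the run):
1. the hatch is swung down to the seal, the wing knob not yet turned (value of joint hatch below 0.095 rad and value of joint wing below 0.6 rad), for 0.2 s.
2. the wing knob is turned with the tongue under the frame edge (value of joint hatch below 0.065 rad and value of joint wing above 1.3 rad), for 0.2 s.
At the end, for the whole second after the job is handed in: The hatch is shut and at rest (hinge angle below 0.065 rad) and stays so by itself, with the wing knob turned to at least 1.3 rad and the tongue under the frame edge, holding the hatch clamped on its springy seal (more than 6 N between hatch and carrier) (all of step 2 and velocity of joint hatch between -0.02 and 0.02 rad/s and contact force between hatch and carrier above 6 N); the robot touches nothing.
It fails at once if more than 21 N between the hatch (with its tongue) and the carrier (with its seal and frame edge): seal crushed, hatch slammed or tongue forced (contact force between hatch and carrier above 21 N).
It fails at once if a bystander is moved more than 20 mm (distance of any of salt, spice, timer from where it was at the start of the episode above 0.02 m).
It also fails if it takes over 58 s, if anything falls off the work surface, if the arm or the gripper's body presses on something with over 40 N, if the wrist force passes 120 N, or if a joint passes its speed limit or range.

## Working session

There is one attempt and no reset: what is moved stays moved. The work goes in short steps, Python scripts to look and compute and a tool call to move; the robot and the scene stay as the last step left them, time stands still between calls to the robot, and variables do not carry over. Pictures are saved under pics/ and viewed, at most 11 in all, crops included, and the job is handed in when it is done.

Besides the shell and the picture viewer there is one more tool, called after "Request:" as a command line: name --pt "numbers of a row" for each row, then --argument value for the rest. apply_moves: Moves the arm, as the interface text tells. Its arguments: {"type":"object","properties":{"motion":{"type":"array","items":{"type":"array","items":{"type":"number"}}}},"required":["motion"]}

```bash
mkdir -p pics
cat > h.py <<'E'
import numpy as np, cv2
from station import robot
def grab(n,fn=None):
    f=robot.grab_frame(n)
    if fn: cv2.imwrite('pics/'+fn,f['frame'][:,:,::-1])
    return f
def ray(f,u,v):
    T=np.array(f['camera_from_world']);R=T[:3,:3];o=-R.T@T[:3,3]
    d=R.T@np.array([(u-f['cx'])/f['fx'],(v-f['cy'])/f['fy'],1]);return o,d/np.linalg.norm(d)
def onz(f,u,v,z):
    o,d=ray(f,u,v);return o+d*(z-o[2])/d[2]
def tri(f1,p1,f2,p2):
    o1,d1=ray(f1,*p1);o2,d2=ray(f2,*p2)
    s=np.linalg.lstsq(np.c_[d1,-d2],o2-o1,rcond=None)[0]
    a=o1+d1*s[0];b=o2+d2*s[1];return (a+b)/2,np.linalg.norm(a-b)
def proj(f,p):
    T=np.array(f['camera_from_world']);c=T[:3,:3]@np.array(p)+T[:3,3]
    return f['fx']*c[0]/c[2]+f['cx'],f['fy']*c[1]/c[2]+f['cy']
def red(f):
    h=cv2.cvtColor(f['frame'],cv2.COLOR_RGB2HSV)
    m=(((h[...,0]<8)|(h[...,0]>172))&(h[...,1]>140)&(h[...,2]>70)).astype(np.uint8)
    n,l,s,c=cv2.connectedComponentsWithStats(m)
    return [(s[i],c[i]) for i in range(1,n) if s[i][4]>25]
E
python3 - <<'E'
from h import *
fs=[grab(n) for n in('top','side')]
cv2.imwrite('pics/a.png',cv2.resize(np.vstack([f['frame'] for f in fs])[:,:,::-1],None,fx=.75,fy=.75))
for f in fs:
    print(f['fx'],np.array(f['camera_from_world']).round(3).tolist()); print(red(f))
cv2.imwrite('pics/a1.png',fs[0]['frame'][:,:,::-1]);cv2.imwrite('pics/a2.png',fs[1]['frame'][:,:,::-1])
E
```

```text
447.31699600511655 [[0.008, -1.0, 0.007, 34.882], [-0.983, -0.009, -0.185, 631.867], [0.185, -0.006, -0.983, 1014.945], [0.0, 0.0, 0.0, 1.0]]
[(array([362, 166,  19,  18, 260], dtype=int32), array([371.1       , 174.18846154])), (array([277, 170,  19,  16, 222], dtype=int32), array([285.76126126, 177.29279279])), (array([506, 203,  28,  33, 302], dtype=int32), array([519.70529801, 219.03311258])), (array([352, 212,  20,  18, 225], dtype=int32), array([361.22222222, 220.71111111]))]
471.57754595809354 [[-0.95, -0.311, 0.014, 622.348], [-0.202, 0.583, -0.787, 188.455], [0.237, -0.751, -0.617, 1033.664], [0.0, 0.0, 0.0, 1.0]]
[(array([374, 133,  26,  12, 137], dtype=int32), array([386.66423358, 138.20437956])), (array([306, 161,  18,  21, 213], dtype=int32), array([314.54460094, 170.98122066])), (array([350, 201,   9,   6,  35], dtype=int32), array([353.57142857, 203.17142857])), (array([358, 202,  10,   8,  51], dtype=int32), array([362.58823529, 205.84313725]))]
```

View pics/a1.png

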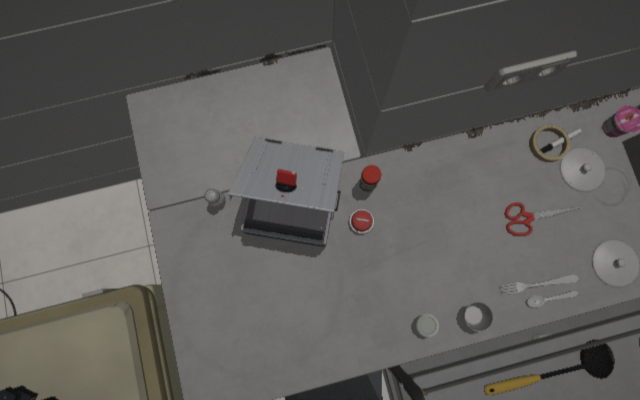

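View pics/a2.png

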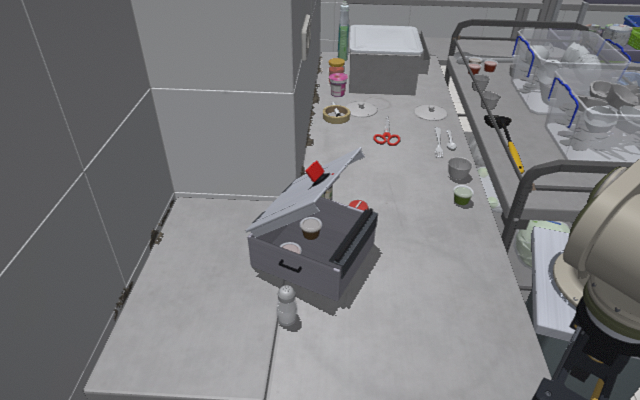

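The top view shows the carrier at about (290,190) px. The hatch hinge line runs (257,138)-(343,152) at the back and the red wing is at (287,178). Salt is at (213,197), spice at (370,178) and the timer at (362,221). The side view shows the hatch open, with the wing at (315,171). I'll zoom in for the corners.

Run:
```python
import cv2,numpy as np
a=cv2.imread('pics/a1.png')[125:250,195:395];b=cv2.imread('pics/a2.png')[130:330,225:395]
a=cv2.resize(a,None,fx=2.2*.9,fy=2.2*.9,interpolation=3)
a=cv2.resize(cv2.imread('pics/a1.png')[125:250,200:385],(555,375),interpolation=2)
b=cv2.resize(cv2.imread('pics/a2.png')[140:305,235:385],(450,495),interpolation=2)
cv2.imwrite('pics/b1.png',a);cv2.imwrite('pics/b2.png',b)
```

```text
(no output)
```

View pics/b1.png

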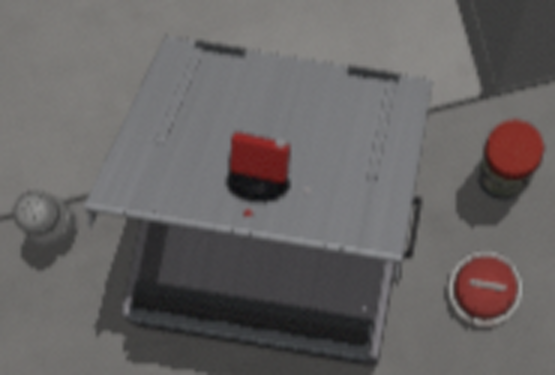

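View pics/b2.png

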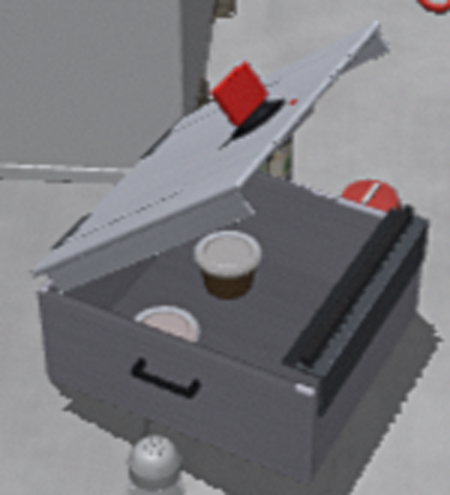

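The zoomed crops are at 3x. The hatch corners in the top crop are hinge (168,38) and (432,78), and front (90,208) and (405,256). In the side crop they are hinge-near (35,272), front-near (240,188) and front-far (378,24). The carrier's front corners and the wing are also clear.

Run:
```python
from h import *
ft=grab('top');fs=grab('side')
T=lambda u,v:(200+u/3,125+v/3)
S=lambda u,v:(235+u/3,140+v/3)
P={}
for n,a,b in [('HL',(168,38),(35,270)),('FL',(90,206),(240,188)),('FR',(405,254),(378,24)),('dot',(248,213),(293,102)),('wtop',(261,137),(240,65))]:
    P[n],e=tri(ft,T(*a),fs,S(*b));print(n,P[n].round(1),round(e,1))
hl=onz(ft,*T(168,38),114);hr=onz(ft,*T(432,78),114);print('hinge@114',hl.round(1),hr.round(1),np.linalg.norm(hl-hr))
print('FL-FR',np.linalg.norm(P['FL']-P['FR']))
for p in [(131,320),(380,357)]:print('front box bottom-ish',onz(ft,*T(*p),92).round(1))
for p in [(35,210),(515,150),(485,287)]:print('byst',onz(ft,*T(*p),[90,108,40][[35,515,485].index(p[0])]).round(1))
def pose(y):
    pass
ey=hl-hr;yaw1=np.arctan2(-ey[0],ey[1]);ey2=P['FL']-P['FR'];yaw2=np.arctan2(-ey2[0],ey2[1]);print('yaw',yaw1,yaw2)
yaw=(yaw1+yaw2)/2;ex=np.array([np.cos(yaw),np.sin(yaw),0])
mid=(P['FL']+P['FR'])/2;hm=(hl+hr)/2
for th in np.arange(.3,.81,.05):
    # hinge from front mid (top face, 217 long)
    h=mid+ex*(217*np.cos(th)+6*np.sin(th))-np.array([0,0,217*np.sin(th)+6*np.cos(th)]);print(round(th,2),h.round(1))
print(mid,hm)
print(robot.observe()['tcp_rot'])
```

```text
HL [759.8 203.3 113.7] 0.8
FL [599.9 229.1 248.1] 1.5
FR [568.9  22.2 249. ] 3.3
dot [597.8 125.9 243.3] 0.2
wtop [641.7 116.7 258.4] 7.9
hinge@114 [760.1 203.4 114. ] [729.9  -1.7 114. ] 207.30990559038696
FL-FR 209.2347963719604
front box bottom-ish [542.6 226.8  92. ]
front box bottom-ish [516.   36.7  92. ]
byst [627.7 305.1  90. ]
byst [674.7 -66.  108. ]
byst [577.3 -48.1  40. ]
yaw -0.14620906417758886 -0.14895757457399586
0.3 [791.2  94.9 178.7]
0.35 [788.   95.4 168.5]
0.4 [784.4  95.9 158.5]
0.45 [780.2  96.5 148.8]
0.5 [775.6  97.2 139.3]
0.55 [770.5  98.  130. ]
0.6 [764.9  98.8 121.1]
0.65 [758.8  99.7 112.5]
0.7 [752.4 100.7 104.2]
0.75 [745.5 101.7  96.3]
0.8 [738.2 102.8  88.7]
[584.37587897 125.64618293 248.55832775] [744.97864936 100.82229166 114.        ]
[[-9.29856046e-01  3.67923319e-01 -4.06335840e-04]
 [ 3.67923508e-01  9.29855873e-01 -5.88676226e-04]
 [ 1.61246057e-04 -6.96884656e-04 -9.99999744e-01]]
```

Request:
apply_moves --pt "0 -10 -4 -20 0" --pt "0 -39 -14.7 -15 0" --pt "0 -39 -14.7 -2 0" --pt "0 -39 -14.7 0 0" --pt "0 -39 -14.7 0 0"

```text
time_s: 0.62
tool_pos: [323.5, 369.0, 289.1]
tcp_rot: [[-0.93, 0.367, 0.0], [0.367, 0.93, 0.0], [-0.0, 0.0, -1.0]]
force: [0.7, -0.4, 0.7]
gripper_width: 0.646
gripper_force: 0.0
```

Request:
apply_moves --pt "0 -39 -14.7 0 0" --pt "0 -39 -14.7 0 0" --pt "0 -39 -14.7 0 0" --pt "0 -39 -14.7 0 0" --pt "0 -39 -14.7 0 0"

```text
time_s: 1.03
tool_pos: [477.9, 228.6, 288.8]
tcp_rot: [[-0.93, 0.368, -0.0], [0.368, 0.93, 0.0], [0.0, 0.0, -1.0]]
force: [1.1, 0.4, -0.3]
gripper_width: 0.265
gripper_force: 0.0
```

Request:
apply_moves --pt "0 -39 -14.7 0 0" --pt "0 -39 -14.7 0 0" --pt "0 -39 -14.7 0 0" --pt "0 -30 -11 0 -6.8" --pt "0 0 0 0 -6.8"

```text
time_s: 1.45
tool_pos: [596.1, 120.6, 287.2]
tcp_rot: [[-0.99, 0.139, -0.001], [0.139, 0.99, -0.001], [0.001, -0.001, -1.0]]
force: [-0.5, 0.1, -1.0]
gripper_width: 0.004
gripper_force: 0.0
```

Run:
```python
from h import *
s=robot.observe();print(s['time_s'],s['tool_pos'],s['tcp_rot'],s['force'],s['joints'],s['gripper_width'])
a=grab('side')['frame'][80:330,200:440];b=grab('wrist')['frame']
cv2.imwrite('pics/c.png',np.hstack([cv2.resize(a,(384,400)),cv2.resize(b,(400,250))[:,:,:] if 0 else cv2.copyMakeBorder(cv2.resize(b,(400,250)),0,150,0,0,0)])[:,:,::-1])
```

```text
1.45 [596.1469319  120.61968055 287.21069516] [[-9.90343802e-01  1.38628955e-01 -1.08047898e-03]
 [ 1.38630041e-01  9.90343729e-01 -1.00506268e-03]
 [ 9.30714795e-04 -1.14514444e-03 -9.99998911e-01]] [-0.48067385  0.13061555 -1.01355243] [ 7.63123170e-03  4.83101516e-01  1.16323425e+00 -9.99557265e-04
  1.49634504e+00 -1.42401271e+00] 0.004408103956089874
```

View pics/c.png

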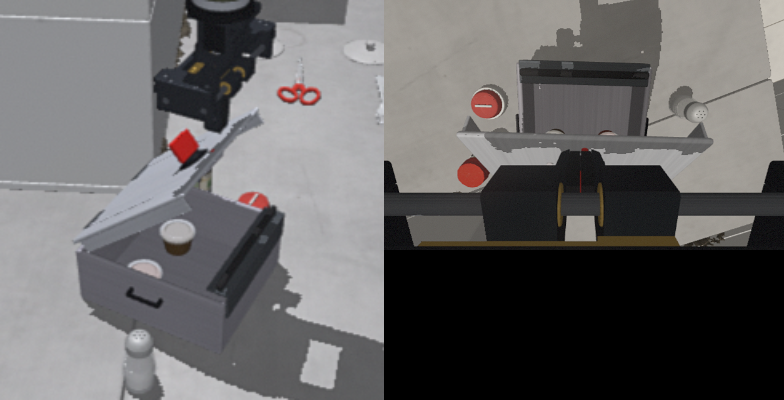

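The side crop shows the closed gripper over the hatch's front edge. The wrist view has the red dot at (583,150) centred between the fingers. I'll follow the arc down.

Request:
apply_moves --pt "0 0 0 8 0" --pt "0 0 0 8 0" --pt "0 0 0 6 0" --pt "0 0 0 5 0" --pt "0 1 0 4 0"

```text
time_s: 1.97
tool_pos: [591.9, 125.6, 257.2]
tcp_rot: [[-0.99, 0.139, -0.0], [0.139, 0.99, -0.0], [0.0, -0.0, -1.0]]
force: [0.4, 0.1, 1.0]
gripper_width: 0.003
gripper_force: 0.3
```

Request:
apply_moves --pt "0 3 0 5 0" --pt "0 3.5 0 5 0" --pt "0 3.5 0 5 0" --pt "0 3.5 0 5 0" --pt "0 3.5 0 5 0"

```text
time_s: 2.38
tool_pos: [575.0, 127.7, 232.4]
tcp_rot: [[-0.99, 0.139, 0.0], [0.139, 0.99, 0.0], [-0.0, 0.0, -1.0]]
force: [1.3, 0.3, -0.0]
gripper_width: 0.009
gripper_force: 0.3
```

Request:
apply_moves --pt "0 3 0 5 0" --pt "0 2.5 0 5 0" --pt "0 2.5 0 5 0" --pt "0 2.5 0 5 0" --pt "0 2.5 0 5 0"

```text
time_s: 2.8
tool_pos: [562.2, 129.4, 207.3]
tcp_rot: [[-0.99, 0.139, -0.0], [0.139, 0.99, 0.0], [0.0, 0.0, -1.0]]
force: [0.6, 0.5, 0.7]
gripper_width: 0.005
gripper_force: 0.3
```

Run:
```python
from h import *
s=robot.observe();print(s['time_s'],s['tool_pos'],s['force'],s['gripper_width'])
for n in('top','side'):
    f=grab(n);print(red(f))
    if n=='side': cv2.imwrite('pics/d.png',cv2.resize(f['frame'][80:330,200:440],None,fx=2,fy=2)[:,:,::-1])
```

```text
2.8 [562.22586898 129.39662387 207.33962354] [0.56500701 0.50330336 0.72364545] 0.004721824911786582
[(array([362, 166,  19,  18, 259], dtype=int32), array([371.06177606, 174.20849421])), (array([505, 203,  29,  33, 301], dtype=int32), array([519.76744186, 218.89036545])), (array([352, 212,  20,  19, 226], dtype=int32), array([361.18584071, 220.75221239]))]
[(array([383, 133,  17,  12,  81], dtype=int32), array([391.44444444, 137.95061728])), (array([324, 195,  10,   9,  57], dtype=int32), array([328.47368421, 198.73684211])), (array([358, 202,  10,   8,  52], dtype=int32), array([362.55769231, 205.90384615]))]
```

View pics/d.png

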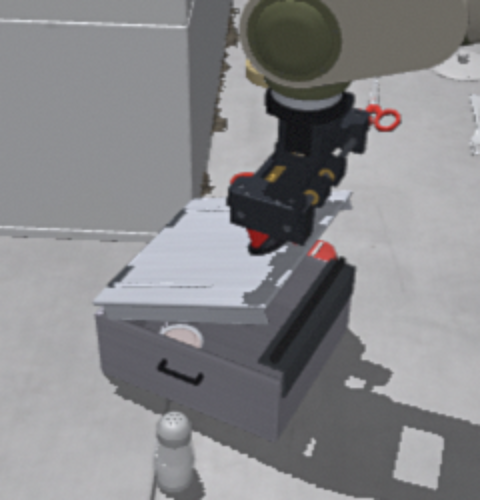

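The hatch is following the fingertips down (theta about 0.4), so I'll continue more slowly.

Request:
apply_moves --pt "0 2 0 5 0" --pt "0 2 0 5 0" --pt "0 2 0 5 0" --pt "0 1.5 0 5 0" --pt "0 1.5 0 5 0"

```text
time_s: 3.32
tool_pos: [553.3, 130.7, 182.3]
tcp_rot: [[-0.99, 0.139, -0.0], [0.139, 0.99, -0.0], [0.0, -0.0, -1.0]]
force: [0.1, -0.2, 0.5]
gripper_width: 0.004
gripper_force: 0.3
```

Request:
apply_moves --pt "0 1.5 0 5 0" --pt "0 1.5 0 4 0" --pt "0 1 0 4 0" --pt "0 1 0 4 0" --pt "0 1 0 3 0"

```text
time_s: 3.73
tool_pos: [547.5, 131.4, 162.3]
tcp_rot: [[-0.99, 0.139, -0.0], [0.139, 0.99, -0.0], [0.0, -0.0, -1.0]]
force: [0.2, 0.0, -0.1]
gripper_width: 0.006
gripper_force: 0.2
```

Request:
apply_moves --pt "0 0.5 0 2 0" --pt "0 0.5 0 2 0" --pt "0 0 0 2 0" --pt "0 0 0 1 0" --pt "0 0 0 0 0"

```text
time_s: 4.15
tool_pos: [546.5, 131.6, 155.6]
tcp_rot: [[-0.99, 0.139, -0.0], [0.139, 0.99, -0.0], [0.0, -0.0, -1.0]]
force: [0.0, 0.8, -0.8]
gripper_width: 0.005
gripper_force: 0.0
```

Request:
apply_moves --pt "0 0 0 2 0" --pt "0 0 0 2 0" --pt "0 0 0 2 0" --pt "0 0 0 2 0" --pt "0 0 0 1 0"

```text
time_s: 4.57
tool_pos: [546.5, 131.6, 146.4]
tcp_rot: [[-0.99, 0.139, -0.0], [0.139, 0.99, 0.0], [0.0, -0.0, -1.0]]
force: [0.6, -0.5, -0.1]
gripper_width: 0.009
gripper_force: 0.2
```

Request:
apply_moves --pt "0 0 0 0.6 0" --pt "0 0 0 0.6 0" --pt "0 0 0 0.6 0" --pt "0 0 0 0.6 0" --pt "0 0 0 0.6 0"

```text
time_s: 4.98
tool_pos: [546.6, 131.6, 143.8]
tcp_rot: [[-0.99, 0.139, 0.0], [0.139, 0.99, -0.0], [-0.0, 0.0, -1.0]]
force: [-0.6, 0.8, 0.7]
gripper_width: 0.007
gripper_force: 0.2
```

Request:
apply_moves --pt "0 0 0 0.6 0" --pt "0 0 0 0.6 0" --pt "0 0 0 0.6 0" --pt "0 0 0 0.6 0" --pt "0 0 0 0.6 0"

```text
time_s: 5.4
tool_pos: [546.6, 131.6, 140.8]
tcp_rot: [[-0.99, 0.139, -0.0], [0.139, 0.99, -0.0], [0.0, -0.0, -1.0]]
force: [-0.6, 0.7, 0.0]
gripper_width: 0.006
gripper_force: 0.2
```

Run:
```python
from h import *
f=grab('side');print(robot.observe()['force'],red(f));cv2.imwrite('pics/e.png',cv2.resize(f['frame'][130:330,230:410],None,fx=3,fy=3)[:,:,::-1])
```

```text
[ 0.60750408 -0.11546577  0.48483798] [(array([316, 167,  16,  15, 218], dtype=int32), array([323.33027523, 174.        ]))]
```

View pics/e.png

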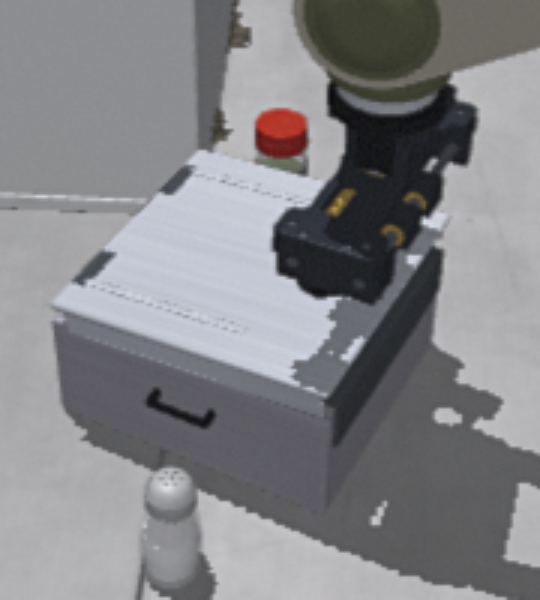

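The hatch is nearly level with the fingertips on its front edge at about (330,285), and I feel no seal yet. I'll keep feeling down.

Request:
apply_moves --pt "0 0 0 0.6 0" --pt "0 0 0 0.6 0" --pt "0 0 0 0.6 0" --pt "0 0 0 0.4 0" --pt "0 0 0 0 0"

```text
time_s: 5.87
tool_pos: [546.6, 131.6, 138.5]
tcp_rot: [[-0.99, 0.139, -0.0], [0.139, 0.99, -0.0], [0.0, -0.0, -1.0]]
force: [0.1, 0.8, -0.3]
gripper_width: 0.006
gripper_force: 0.0
```

Request:
apply_moves --pt "0 0 0 0.6 0" --pt "0 0 0 0.6 0" --pt "0 0 0 0.4 0" --pt "0 0 0 0.4 0" --pt "0 0 0 0 0"

```text
time_s: 6.28
tool_pos: [546.6, 131.6, 136.5]
tcp_rot: [[-0.99, 0.139, -0.0], [0.139, 0.99, -0.0], [0.0, -0.0, -1.0]]
force: [-0.4, -0.7, 0.4]
gripper_width: 0.002
gripper_force: 0.0
```

Request:
apply_moves --pt "0 0 0 0.6 0" --pt "0 0 0 0.6 0" --pt "0 0 0 0.4 0" --pt "0 0 0 0.4 0" --pt "0 0 0 0 0"

```text
time_s: 6.7
tool_pos: [546.6, 131.6, 134.6]
tcp_rot: [[-0.99, 0.139, -0.0], [0.139, 0.99, 0.0], [0.0, -0.0, -1.0]]
force: [0.5, -0.4, 0.4]
gripper_width: 0.004
gripper_force: 0.1
```

Request:
apply_moves --pt "0 0 0 0.6 0" --pt "0 0 0 0.6 0" --pt "0 0 0 0.4 0" --pt "0 0 0 0.4 0" --pt "0 0 0 0 0"

```text
time_s: 7.12
tool_pos: [546.5, 131.6, 132.7]
tcp_rot: [[-0.99, 0.139, -0.0], [0.139, 0.99, -0.0], [0.0, -0.0, -1.0]]
force: [-2.3, 0.6, 2.6]
gripper_width: 0.007
gripper_force: 1.6
```

Request:
apply_moves --pt "0 0 0 0.6 0" --pt "0 0 0 0.6 0" --pt "0 0 0 0.4 0" --pt "0 0 0 0.4 0" --pt "0 0 0 0 0"

```text
time_s: 7.53
tool_pos: [546.5, 131.6, 130.9]
tcp_rot: [[-0.99, 0.139, -0.0], [0.139, 0.99, -0.0], [0.0, -0.0, -1.0]]
force: [-4.0, 0.0, 6.4]
gripper_width: 0.006
gripper_force: 3.0
```

The seal is felt: contact at TCP z of about 133.7 mm, so theta is about 0.03. Now I'll lift, shift over the wing and turn the jaws across it.

Request:
apply_moves --pt "0 0 0 -2 0" --pt "0 0 0 -4 0" --pt "0 0 0 -16 0" --pt "0 0 0 -25 0" --pt "60 0 0 -20 0"

```text
time_s: 7.95
tool_pos: [546.7, 131.5, 198.7]
tcp_rot: [[-0.99, 0.139, 0.0], [0.139, 0.99, -0.0], [-0.0, -0.0, -1.0]]
force: [0.0, 0.5, 0.3]
gripper_width: 0.06
gripper_force: 0.0
```

Request:
apply_moves --pt "60 -20 0 0 0" --pt "60 -18 0 0 0" --pt "60 0 0 0 7" --pt "60 0 0 0 7" --pt "60 0 0 0 7"

```text
time_s: 8.37
tool_pos: [584.5, 126.2, 197.3]
tcp_rot: [[-0.872, 0.49, -0.0], [0.49, 0.872, -0.0], [0.0, -0.0, -1.0]]
force: [0.2, -0.1, 0.6]
gripper_width: 0.435
gripper_force: 0.0
```

Request:
apply_moves --pt "60 0 0 0 7" --pt "60 0 0 0 7" --pt "60 0 0 0 7" --pt "60 0 0 0 7" --pt "60 0 0 0 7"

```text
time_s: 8.78
tool_pos: [584.4, 126.3, 197.5]
tcp_rot: [[-0.433, 0.901, 0.0], [0.901, 0.433, -0.0], [-0.0, 0.0, -1.0]]
force: [-0.6, -0.3, -0.0]
gripper_width: 0.6
gripper_force: 0.0
```

Request:
apply_moves --pt "60 0 0 0 7" --pt "60 0 0 0 7" --pt "60 0 0 0 7" --pt "60 0 0 0 7" --pt "60 0 0 0 6"

```text
time_s: 9.2
tool_pos: [584.4, 126.3, 197.5]
tcp_rot: [[0.145, 0.989, 0.0], [0.989, -0.145, -0.0], [-0.0, 0.0, -1.0]]
force: [-0.9, 0.0, -0.4]
gripper_width: 0.603
gripper_force: 0.0
```

Run:
```python
from h import *
s=robot.observe();print(s['time_s'],s['tool_pos'],s['tcp_rot'],s['force'],s['gripper_width'])
fw=grab('wrist','w.png');fs=grab('side')
print(red(fw),red(fs));print('tcp px',proj(fw,s['tool_pos']),proj(fw,[s['tool_pos'][0],s['tool_pos'][1],155]))
```

```text
9.2 [584.36519588 126.25396846 197.53348953] [[ 1.45121206e-01  9.89413868e-01  1.80120204e-04]
 [ 9.89413885e-01 -1.45121202e-01 -3.59533681e-05]
 [-9.43350062e-06  1.83431027e-04 -9.99999983e-01]] [-0.91666814  0.0068388  -0.3512052 ] 0.6025263743438362
[(array([ 298,  185,   22,   78, 1041], dtype=int32), array([308.8962536 , 219.62920269])), (array([250, 206,   9,   9,  61], dtype=int32), array([253.63934426, 210.13114754])), (array([311, 348,  48,  20, 641], dtype=int32), array([334.34165367, 355.8798752 ]))] [(array([374, 133,  26,  12, 136], dtype=int32), array([386.72058824, 138.22058824])), (array([332, 208,  12,  19, 140], dtype=int32), array([337.74285714, 217.1       ]))]
tcp px (np.float64(311.08350663436823), np.float64(276.04575550383356)) (np.float64(311.7145780012697), np.float64(236.1530343284217))
```

View pics/w.png

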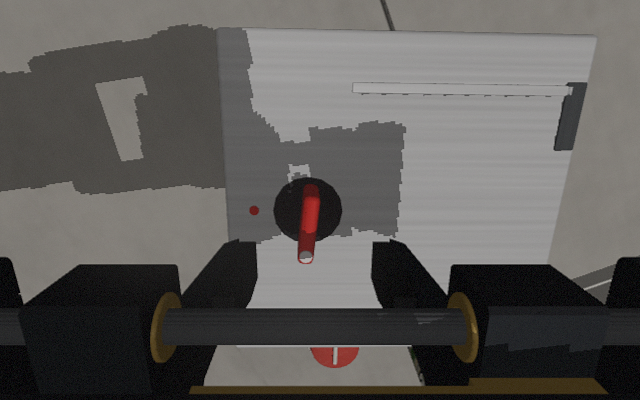

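The wrist view shows the hatch down and the wing between the open jaws. The wing runs from (312,188) to (306,257), with the hub centred at (307,209).

Run:
```python
from h import *
f=grab('wrist');s=robot.observe();R=np.array(s['tcp_rot']);t=np.array(s['tool_pos'])
A=lambda u,v,z:R.T@(onz(f,u,v,z)-t)
im=f['frame'].astype(int);m=(im[...,0]>90)&(im[...,1]<60)
for v in (188,195,205,215,225,235,245,252,258,262):
    c=np.where(m[v,290:330])[0]+290;print(v,c.min() if len(c) else None,c.max() if len(c) else None)
print('hub top z~126:',A(307,209,126),'wing far/near top z155',A(312,186,155),A(306,257,155))
fs=grab('side');print('side wing px',[proj(fs,onz(f,u,v,155)) for u,v in((312,186),(306,257))])
```

```text
188 None None
195 None None
205 304 319
215 303 317
225 301 316
235 302 313
245 301 312
252 311 312
258 298 298
262 300 310
hub top z~126: [ 5.59217729 -2.98775209 71.53526391] wing far/near top z155 [27.84453349  0.39802685 42.5345338 ] [-12.33932331  -3.18241024  42.53594307]
side wing px [(np.float64(331.7770723076531), np.float64(217.75805888729195)), (np.float64(341.4617077156302), np.float64(207.2043372850536))]
```

Request:
apply_moves --pt "60 6.5 -2 0 0" --pt "60 0 0 12 5" --pt "60 0 0 16 0" --pt "60 0 0 14 0" --pt "60 0 0 8 0"

```text
time_s: 9.82
tool_pos: [582.6, 133.5, 146.1]
tcp_rot: [[0.223, 0.975, -0.002], [0.975, -0.223, 0.0], [-0.0, -0.002, -1.0]]
force: [0.4, 0.6, -1.0]
gripper_width: 0.602
gripper_force: 0.0
```

Run:
```python
from h import *
s=robot.observe();print(s['tool_pos'],s['force'])
f=grab('wrist');fs=grab('side')
cv2.imwrite('pics/w2.png',np.vstack([f['frame'][150:350,120:520],cv2.resize(fs['frame'][180:280,270:470],(400,200))])[:,:,::-1])
```

```text
[582.55906435 133.46968634 146.07374719] [ 0.43976935  0.6483122  -0.97856019]
```

View pics/w2.png

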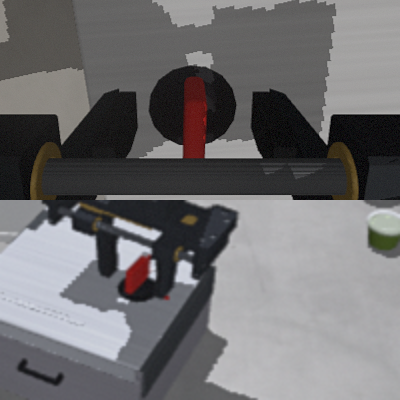

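The hub centre is at px (312,255), which is on the tool axis, and the wing lies between the pads. I'll close and then press down by feel.

Request:
apply_moves --pt "20 0 0 0 0" --pt "20 0 0 0 0" --pt "20 0 0 0 0" --pt "20 0 0 0 0" --pt "20 0 0 1.5 0"

```text
time_s: 10.33
tool_pos: [583.4, 133.0, 146.8]
tcp_rot: [[0.225, 0.974, 0.001], [0.974, -0.225, 0.0], [0.0, 0.001, -1.0]]
force: [-0.1, 0.3, -0.3]
gripper_width: 0.248
gripper_force: 0.0
```

Request:
apply_moves --pt "0 0 0 0 0" --pt "0 0 0 0 0" --pt "0 0 0 0 0" --pt "0 0 0 0 0" --pt "0 0 0 0 0"

```text
time_s: 10.75
tool_pos: [582.3, 133.2, 145.8]
tcp_rot: [[0.225, 0.974, -0.003], [0.974, -0.225, 0.0], [-0.0, -0.003, -1.0]]
force: [-5.2, 0.5, 2.1]
gripper_width: 0.1
gripper_force: 30.0
```

Request:
apply_moves --pt "0 0 -0.7 0.5 0" --pt "0 0 0 0.5 0" --pt "0 0 0 0.5 0" --pt "0 0 0 0.5 0" --pt "0 0 0 0 0"

```text
time_s: 11.17
tool_pos: [582.1, 133.3, 144.4]
tcp_rot: [[0.225, 0.974, -0.001], [0.974, -0.225, 0.0], [-0.0, -0.001, -1.0]]
force: [-6.4, 0.5, 4.6]
gripper_width: 0.1
gripper_force: 30.0
```

Request:
apply_moves --pt "0 0 0 0.5 0" --pt "0 0 0 0.5 0" --pt "0 0 0 0 0" --pt "0 0 0 0 0" --pt "0 0 0 0 0"

```text
time_s: 11.58
tool_pos: [582.0, 133.3, 143.7]
tcp_rot: [[0.225, 0.974, -0.001], [0.974, -0.225, 0.0], [-0.0, -0.001, -1.0]]
force: [-7.8, 0.1, 7.7]
gripper_width: 0.102
gripper_force: 30.0
```

Request:
apply_moves --pt "0 0 -0.8 0 0" --pt "0 0 -0.7 0.4 0" --pt "0 0 0 0.4 0" --pt "0 0 0 0 0" --pt "0 0 0 0 0"

```text
time_s: 12.0
tool_pos: [581.8, 133.4, 143.5]
tcp_rot: [[0.225, 0.974, 0.003], [0.974, -0.225, -0.0], [0.0, 0.003, -1.0]]
force: [-2.4, -0.9, 7.9]
gripper_width: 0.102
gripper_force: 30.0
```

Request:
apply_moves --pt "0 0 -0.5 0.5 0" --pt "0 0 0 0.5 0" --pt "0 0 0 0 0" --pt "0 0 0 0 0" --pt "0 0 0 0 0"

```text
time_s: 12.42
tool_pos: [581.7, 133.4, 142.9]
tcp_rot: [[0.225, 0.974, 0.004], [0.974, -0.225, -0.0], [0.001, 0.004, -1.0]]
force: [-1.0, -1.4, 8.5]
gripper_width: 0.101
gripper_force: 30.0
```

Request:
apply_moves --pt "0 0 0 0.5 0" --pt "0 0 0 0.5 0" --pt "0 0 0 0.4 0" --pt "0 0 0 0 0" --pt "0 0 0 0 0"

```text
time_s: 12.83
tool_pos: [581.6, 133.4, 142.1]
tcp_rot: [[0.225, 0.974, 0.004], [0.974, -0.225, -0.0], [0.001, 0.004, -1.0]]
force: [-5.6, -1.8, 14.8]
gripper_width: 0.099
gripper_force: 30.0
```

Request:
apply_moves --pt "0 0 -0.3 0.4 0" --pt "0 0 0 0.4 0" --pt "0 0 0 0 0" --pt "0 0 0 0 0" --pt "0 0 0 0 0"

```text
time_s: 13.25
tool_pos: [581.6, 133.4, 141.9]
tcp_rot: [[0.225, 0.974, 0.005], [0.974, -0.225, -0.001], [0.001, 0.005, -1.0]]
force: [-6.0, -1.3, 17.0]
gripper_width: 0.102
gripper_force: 30.0
```

Request:
apply_moves --pt "0 0 -0.3 -0.6 0" --pt "0 0 0 0 4" --pt "0 0 0 0 4" --pt "0 0 0 0 0" --pt "0 0 0 0 0"

```text
time_s: 13.67
tool_pos: [582.1, 133.2, 142.2]
tcp_rot: [[0.359, 0.933, 0.007], [0.933, -0.359, -0.001], [0.002, 0.007, -1.0]]
force: [0.9, -1.9, 12.1]
gripper_width: 0.102
gripper_force: 30.0
```

Request:
apply_moves --pt "0 0 0 0.3 4" --pt "0 0 0 0 4" --pt "0 0 0 0 4" --pt "0 0 0 0 0" --pt "0 0 0 0 0"

```text
time_s: 14.08
tool_pos: [582.9, 132.8, 142.1]
tcp_rot: [[0.545, 0.838, 0.01], [0.838, -0.545, -0.001], [0.004, 0.009, -1.0]]
force: [5.1, -3.8, 11.6]
gripper_width: 0.097
gripper_force: 30.0
```

Request:
apply_moves --pt "0 0 0.8 0.4 0" --pt "0 0 0 0 4" --pt "0 0 0 0 4" --pt "0 0 0 0 4" --pt "0 0 0 0 0"

```text
time_s: 14.5
tool_pos: [583.6, 132.2, 142.0]
tcp_rot: [[0.71, 0.704, 0.01], [0.704, -0.71, -0.002], [0.006, 0.008, -1.0]]
force: [4.1, -4.3, 13.4]
gripper_width: 0.1
gripper_force: 30.0
```

Request:
apply_moves --pt "0 0 0.8 0 4" --pt "0 0 0 0 4" --pt "0 0 0.5 0 4" --pt "0 0 0 0 4" --pt "0 0 0 0 0"

```text
time_s: 14.92
tool_pos: [584.3, 131.2, 142.0]
tcp_rot: [[0.876, 0.482, 0.009], [0.482, -0.876, -0.002], [0.007, 0.006, -1.0]]
force: [3.2, -5.2, 12.9]
gripper_width: 0.101
gripper_force: 30.0
```

Run:
```python
from h import *
s=robot.observe();print(s['moment'],s['force'],s['joints'])
```

```text
[-1.02721115 -0.17772615 -0.09293504] [ 3.15416319 -5.23143691 12.93537558] [ 0.02623975  0.56981002  1.41312818 -0.00236751  1.14932626  1.09559264]
```

Request:
apply_moves --pt "0 0 1 0.1 4" --pt "0 0 0 0 4" --pt "0 0 0.6 0 4" --pt "0 0 0 0 4" --pt "0 0 0 0 0"

```text
time_s: 15.33
tool_pos: [584.8, 129.9, 142.0]
tcp_rot: [[0.975, 0.221, 0.009], [0.221, -0.975, -0.002], [0.008, 0.003, -1.0]]
force: [1.4, -3.5, 14.6]
gripper_width: 0.102
gripper_force: 30.0
```

Request:
apply_moves --pt "0 0 0.8 0 4" --pt "0 0 0 0 4" --pt "0 0 0.4 0 4" --pt "0 0 0 0 0" --pt "0 0 0 0 0"

```text
time_s: 15.75
tool_pos: [584.8, 129.0, 141.9]
tcp_rot: [[1.0, 0.017, 0.008], [0.017, -1.0, -0.001], [0.008, 0.001, -1.0]]
force: [1.4, -3.0, 14.5]
gripper_width: 0.101
gripper_force: 30.0
```

Run:
```python
from h import *
s=robot.observe();print(s['moment'],s['force'],s['tool_pos'],np.degrees(np.arctan2(-s['tcp_rot'][1][1],s['tcp_rot'][0][1])))
```

```text
[-0.59439458  0.08594701 -0.03377618] [ 1.38263854 -2.99605127 14.54776663] [584.84736993 128.99658116 141.92307682] 89.02204257053205
```

Request:
apply_moves --pt "0 0 0.8 0 3" --pt "0 0 0 0 3" --pt "0 0 0 0 3" --pt "0 0 0 0 0" --pt "0 0 0 0 0"

```text
time_s: 16.17
tool_pos: [584.8, 128.3, 141.9]
tcp_rot: [[0.99, -0.139, 0.008], [-0.139, -0.99, -0.001], [0.008, -0.0, -1.0]]
force: [1.4, -3.2, 14.8]
gripper_width: 0.099
gripper_force: 30.0
```

Run:
```python
from h import *
s=robot.observe();print(s['moment'],s['force'],s['tool_pos'],np.degrees(np.arctan2(-s['tcp_rot'][1][1],s['tcp_rot'][0][1])))
```

```text
[-0.51102067  0.18404334 -0.07080375] [ 1.3888354  -3.2414417  14.84661336] [584.82995591 128.25665614 141.93617689] 98.01591695516791
```

Request:
apply_moves --pt "0 0 0.5 -0.4 1" --pt "0 0 0 -0.4 0" --pt "0 0 0 -0.4 0" --pt "0 0 0 -0.4 0" --pt "0 0 0 0 0"

```text
time_s: 16.58
tool_pos: [584.8, 128.1, 142.7]
tcp_rot: [[0.988, -0.156, 0.008], [-0.156, -0.988, -0.0], [0.008, -0.001, -1.0]]
force: [4.8, -0.8, 7.8]
gripper_width: 0.103
gripper_force: 30.0
```

Request:
apply_moves --pt "0 0 0 -0.4 0" --pt "0 -0.7 0 -0.4 0" --pt "0 0 0 -0.3 0" --pt "0 0 0 0 0" --pt "0 0 0 0 0"

```text
time_s: 17.0
tool_pos: [584.8, 128.1, 143.5]
tcp_rot: [[0.988, -0.157, 0.01], [-0.157, -0.988, -0.0], [0.01, -0.001, -1.0]]
force: [10.5, -0.6, 3.4]
gripper_width: 0.1
gripper_force: 30.0
```

Request:
apply_moves --pt "0 0.8 0 0 0" --pt "0 0.7 0 0 0" --pt "0 0.5 0 -0.3 0" --pt "0 0 0 0 0" --pt "0 0 0 0 0"

```text
time_s: 17.42
tool_pos: [585.0, 128.1, 143.2]
tcp_rot: [[0.988, -0.156, 0.005], [-0.156, -0.988, -0.0], [0.004, -0.001, -1.0]]
force: [1.1, 0.0, 6.6]
gripper_width: 0.101
gripper_force: 30.0
```

Request:
apply_moves --pt "0 0 0 -0.5 0" --pt "0 0 0 -0.5 0" --pt "0 0 0 -0.4 0" --pt "0 0 0 0 0" --pt "0 0 0 0 0"

```text
time_s: 17.83
tool_pos: [585.0, 128.1, 144.0]
tcp_rot: [[0.988, -0.156, 0.004], [-0.156, -0.988, -0.0], [0.004, -0.001, -1.0]]
force: [6.3, 0.0, 3.0]
gripper_width: 0.095
gripper_force: 30.0
```

Request:
apply_moves --pt "10 1 0 0 0" --pt "20 0 0 0 0" --pt "40 0 0 0 0" --pt "40 0 0 0 0" --pt "40 0 0 0 0"

```text
time_s: 18.25
tool_pos: [584.4, 128.1, 143.0]
tcp_rot: [[0.988, -0.156, -0.001], [-0.156, -0.988, -0.0], [-0.001, 0.0, -1.0]]
force: [0.2, -0.4, -0.8]
gripper_width: 0.376
gripper_force: 0.0
```

Run:
```python
from h import *
s=robot.observe();print(s['force'],s['tool_pos'],s['gripper_width'])
f=grab('wrist');fs=grab('side')
cv2.imwrite('pics/x.png',np.vstack([f['frame'][150:350,120:520],cv2.resize(fs['frame'][180:280,230:430],(400,200))])[:,:,::-1])
```

```text
[ 0.24733674 -0.38159365 -0.75255212] [584.38779794 128.10992191 142.96333414] 0.37593523058022826
```

View pics/x.png

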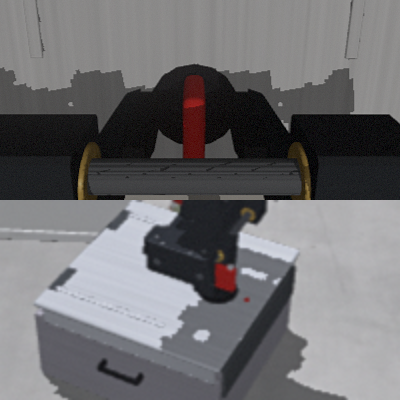

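The jaws are open and clear of the wing, which points along carrier x at crop (195,110). The hatch is shut. I'll retreat straight up.

Request:
apply_moves --pt "55 0 0 -2 0" --pt "55 0 0 -8 0" --pt "55 0 0 -20 0" --pt "55 0 0 -30 0" --pt "55 0 0 -30 0"

```text
time_s: 18.77
tool_pos: [584.3, 128.1, 234.7]
tcp_rot: [[0.988, -0.156, -0.001], [-0.156, -0.988, -0.0], [-0.001, 0.0, -1.0]]
force: [-0.0, 1.1, 0.3]
gripper_width: 0.551
gripper_force: 0.0
```

Request:
apply_moves --pt "55 -30 0 -25 0" --pt "55 -40 0 0 0" --pt "55 -40 0 0 0" --pt "55 -40 0 0 0" --pt "55 0 0 0 0"

```text
time_s: 19.18
tool_pos: [430.7, 152.6, 258.7]
tcp_rot: [[0.988, -0.154, -0.003], [-0.154, -0.988, 0.0], [-0.003, 0.0, -1.0]]
force: [0.7, -0.4, 0.0]
gripper_width: 0.553
gripper_force: 0.0
```

Run:
```python
from h import *
s=robot.observe();print(s['force'],s['tool_pos'])
f=grab('top');fs=grab('side');print(red(f),red(fs))
cv2.imwrite('pics/y.png',np.vstack([cv2.resize(f['frame'][120:250,200:380],(540,270*540//540+0)),cv2.resize(fs['frame'][130:330,230:410],(297,330)) if 0 else cv2.resize(fs['frame'][160:330,230:430],(540,330))])[:,:,::-1])
```

```text
[ 0.72695901 -0.44163962  0.00149566] [430.67050812 152.61944005 258.6647946 ]
[(array([362, 166,  19,  18, 258], dtype=int32), array([371.04651163, 174.24031008])), (array([505, 203,  29,  33, 299], dtype=int32), array([519.67892977, 218.93979933])), (array([282, 204,   6,  13,  49], dtype=int32), array([284.85714286, 209.91836735])), (array([352, 212,  20,  18, 223], dtype=int32), array([361.20179372, 220.632287  ]))] [(array([374, 133,  26,  12, 134], dtype=int32), array([386.7238806 , 138.13432836])), (array([316, 167,  16,  15, 219], dtype=int32), array([323.35159817, 174.03196347])), (array([331, 209,  17,  17, 197], dtype=int32), array([338.5177665 , 217.18274112]))]
```

View pics/y.png

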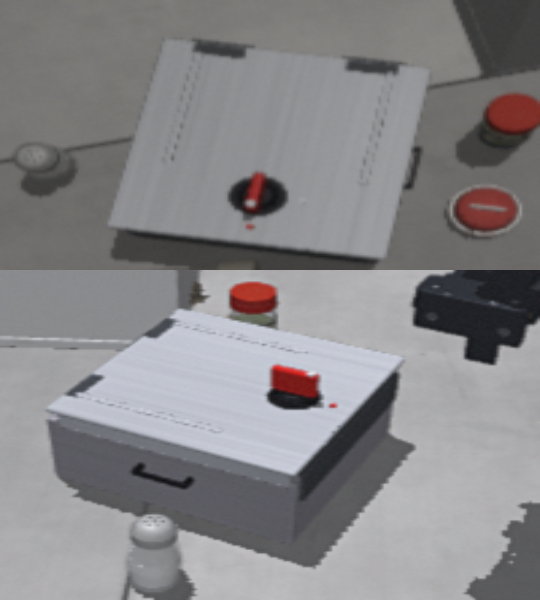

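The hatch is shut, the wing lies along carrier x at (258,190), the bystanders are unmoved, and the arm is clear.

```bash
python3 -c "
from station import robot
print(robot.sign_off())"
```

```text
the job is handed in; nothing more can be done
None
```

I handed the job in at about 19 s. The hatch is shut, the wing knob is turned about 90° to its latched position, the arm is clear and the bystanders are where they started. The sign-off gave no verdict, and I couldn't measure the clamp force (over 6 N needed) after letting go.

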